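# Line up the sample tumblers by height

## Robot

A 6-joint arm with a two-finger parallel gripper is mounted at the origin on the work surface. World frame = base frame: x ahead of the robot, y to its left, z up, the work surface at z = 0. Lengths are in m, angles in degrees, forces in N, time in s.
With the tool pointing down it reaches from about 0.4 to 0.825 m from the base axis. Payload 7 kg.
Tool frame: the origin (TCP) lies at the centre of the arm's flange, where the gripper is bolted on; the fingertips stand 178 mm ahead of it and the grasp point (between the pads) lies 159 mm ahead of it (tip_reach is the distance from the TCP to the fingertips, in m); z points along the fingers, y is the line along which they close (so a half turn about z gives the same grasp; the last joint's range is limited). The gripper opens to 88 mm and grips with 3 to 60 N. Pads are 19 mm wide; open, the fingers measure 130 mm over their backs; the gripper's body (78 mm by 193 mm) begins 47 mm behind the grasp point.
Start: joints at [93.57, 20.546, 0.682, 0, -70.136, -16.507], TCP at [0.151, 0.658, 0.405] pointing down, gripper open.
Joint ranges: [-176.03, 176.03], [-82.01, 121.73], [-58.28, 71.71], [-173.87, 95.51], [-174.79, -0.11], [-173.66, 173.66]. Speed limits (degrees/s): [136.94, 136.94, 172.46, 180, 180, 180].

## Interface

Orientations are given as [roll, pitch, yaw] about the fixed x, y, z axes, in that order (R = Rz(yaw) Ry(pitch) Rx(roll)).
In Python, from plant import * gives the robot as it stands.
- The arm moves only by the shell command python3 -m handwheel 'ROWS'. ROWS is JSON, a list of rows, each a list of 7 numbers: the opening, from -1 (shut) to 1 (fully open), then the shift along the tool's x, y, z as a fraction of full scale, then the turn, a rotation vector about the tool's x, y, z as a fraction of full scale. A call has 1 to 5 rows; each row shifts and turns the commanded pose from where the row before left it, along the tool's axes as they then stand; what a row does not reach is not made up. Full scale, the value 1, is 0.025 m for a shift and 6 degrees for a turn. A row lasts 1/8 s, in which the tool goes at most 62.5 mm and 10.7 degrees, less where a joint would pass 70% of its speed; a pose out of reach is approached as far as the arm can. A call with a number of a shift or a turn outside -1 to 1 is refused whole. A call with a gripper value outside its range is refused whole. The fingers move at their own pace and stop on an object; the grip force is fixed at half the most. Time passes only in rows, so rows that do not move let the fingers close. It gives the time, the measured TCP pose, the force, the opening and the grip force at its end, in the units of the state.
- get_obs(): the state, without advancing time (a new reading comes with each control period).
- snapshot(name): name is "side" or "top" or "wrist"; returns a dict with "color" (384x512x3 uint8, red, green, blue), "fx", "fy", "cx", "cy" (pixels), "R" (3x3) and "t" (3): a world point X has camera coordinates R X + t; the wrist camera has in their place "tool_from_camera" (4x4, takes a point from camera to tool coordinates, whose origin is the TCP and whose axes are the flange's). Camera axes: x right, y down, z forward; pixel columns grow to the right and rows downward; lengths in m; the calibration is good to about 2 mm. The wrist camera is an equidistant fisheye: a pixel r from the principal point sees the ray r / f radians off the axis. A picture is of the moment at which its call begins: read the wrist's pose just before it. There is no depth.
- close_job(): hands the job in; it is judged then, once.
The state is a dict: "clock": time; "joint_pos": joint angles; "qvel": joint speeds; "tau": joint torques, N m; "tool_pos": TCP position; "orientation": TCP orientation; "force": force on the tool from outside, world axes, zero at the start; "moment": the same for the moment, N m; "opening": finger opening in m; "gripper_force": force on a finger pad.
Only numpy, scipy, OpenCV 4.12 (cv2) and the standard library are available. Lean on these libraries where they do the work, as an engineer would, in place of code of your own. Each camera call takes 0.05 s, during which the arm holds its last target. There are 200 camera calls.

## Task

Set the four navy tumblers upright on the row of four cork pads on the display board, one centred on each pad, in order of height: the tallest on the pad next to the white vase, then going down in height to the shortest on the pad next to the white bowl. Do not knock any tumbler over, leave the vase standing where it is, and let go of everything at the end.

Things in the scene. Friction and masses are not known exactly. Their poses are not given: they have to be found in the camera images.
- tumbler_espresso_center (a point): centre (half-way up, on the axis) of the shortest of the four loose tumblers: open straight-sided round cup without handle, navy glaze with white dots, 55 mm high, 52 mm across, wall 4 mm, 70 to 140 g; stands upright, mouth up, z axis up
- tumbler_small_center (a point): centre (half-way up, on the axis) of the second shortest of the four loose tumblers: open straight-sided round cup without handle, navy glaze with white dots, 75 mm high, 56 mm across, wall 4 mm, 98 to 196 g; stands upright, mouth up, z axis up
- tumbler_medium_center (a point): centre (half-way up, on the axis) of the second tallest of the four loose tumblers: open straight-sided round cup without handle, navy glaze with white dots, 95 mm high, 60 mm across, wall 4 mm, 126 to 252 g; stands upright, mouth up, z axis up
- tumbler_large_center (a point): centre (half-way up, on the axis) of the tallest of the four loose tumblers: open straight-sided round cup without handle, navy glaze with white dots, 120 mm high, 64 mm across, wall 4 mm, 168 to 336 g; stands upright, mouth up, z axis up
- pad_a_top (a point): centre of the upper face of a fixed round cork pad, 80 mm across; at one end of the row, pad_b next to it. The four like pads lie in a straight row, about 95 mm apart, on a dark wooden board 110 mm wide and 620 mm long; the pad's upper face is 4 mm above the board and 14 mm above the table. The frame's y axis runs along the row from pad_d to pad_a, z up
- pad_b_top (a point): centre of the upper face of a fixed round cork pad, 80 mm across; between pad_a and pad_c. The four like pads lie in a straight row, about 95 mm apart, on a dark wooden board 110 mm wide and 620 mm long; the pad's upper face is 4 mm above the board and 14 mm above the table. The frame's y axis runs along the row from pad_d to pad_a, z up
- pad_c_top (a point): centre of the upper face of a fixed round cork pad, 80 mm across; between pad_b and pad_d. The four like pads lie in a straight row, about 95 mm apart, on a dark wooden board 110 mm wide and 620 mm long; the pad's upper face is 4 mm above the board and 14 mm above the table. The frame's y axis runs along the row from pad_d to pad_a, z up
- pad_d_top (a point): centre of the upper face of a fixed round cork pad, 80 mm across; at the other end, pad_c next to it. The four like pads lie in a straight row, about 95 mm apart, on a dark wooden board 110 mm wide and 620 mm long; the pad's upper face is 4 mm above the board and 14 mm above the table. The frame's y axis runs along the row from pad_d to pad_a, z up
- vase_center (a point): centre (half-way up, on the axis) of the loose white vase, 150 mm high, 72 mm across, narrow neck, standing on the board beyond one end pad, about 115 mm from that pad's centre; which end varies. A low white bowl, 100 mm across and 55 mm high, stands likewise beyond the other end
Not all that is in view belongs to the job. What is shaped like the part that bears vase_center but green or red is not meant.

How it is judged (in metres and radians):
At the end, for the whole second after the job is handed in: Each tumbler stands upright (within 0.1 rad), released and at rest, its axis within 15 mm of the centre of its own pad and its foot resting on the pad (within 6 mm); heights fall from the vase's end of the row to the other end (((horizontal distance between vase_center and pad_a_top below 0.2 m and horizontal distance between tumbler_espresso_center and pad_d_top below 0.015 m and z of tumbler_espresso_center in the frame of pad_d_top between 0.0215 and 0.0335 m and horizontal distance between tumbler_small_center and pad_c_top below 0.015 m and z of tumbler_small_center in the frame of pad_c_top between 0.0315 and 0.0435 m and horizontal distance between tumbler_medium_center and pad_b_top below 0.015 m and z of tumbler_medium_center in the frame of pad_b_top between 0.0415 and 0.0535 m and horizontal distance between tumbler_large_center and pad_a_top below 0.015 m and z of tumbler_large_center in the frame of pad_a_top between 0.054 and 0.066 m) or (horizontal distance between vase_center and pad_d_top below 0.2 m and horizontal distance between tumbler_espresso_center and pad_a_top below 0.015 m and z of tumbler_espresso_center in the frame of pad_a_top between 0.0215 and 0.0335 m and horizontal distance between tumbler_small_center and pad_b_top below 0.015 m and z of tumbler_small_center in the frame of pad_b_top between 0.0315 and 0.0435 m and horizontal distance between tumbler_medium_center and pad_c_top below 0.015 m and z of tumbler_medium_center in the frame of pad_c_top between 0.0415 and 0.0535 m and horizontal distance between tumbler_large_center and pad_d_top below 0.015 m and z of tumbler_large_center in the frame of pad_d_top between 0.054 and 0.066 m)) and angle between each of tumbler_espresso_center, tumbler_small_center, tumbler_medium_center, tumbler_large_center's own z axis and vertical below 0.1 rad and linear speed of each of tumbler_espresso, tumbler_small, tumbler_medium, tumbler_large below 0.02 m/s); the robot touches nothing.
It fails at once if a tumbler is tipped over (more than 0.7 rad) (angle between any of tumbler_espresso_center, tumbler_small_center, tumbler_medium_center, tumbler_large_center's own z axis and vertical above 0.7 rad).
It fails at once if the vase is pushed more than 30 mm from its place or tipped over (distance of vase_center from where it was at the start of the episode above 0.03 m or angle between vase_center's own z axis and vertical above 0.5 rad).
It also fails if it takes over 106 s, if anything falls off the work surface, if the arm or the gripper's body presses on something with over 40 N, if the wrist force passes 120 N, or if a joint passes its speed limit or range.

## Working session

There is one attempt and no reset: what is moved stays moved. The work goes in short steps, Python scripts to look and compute and a shell command to move; the robot and the scene stay as the last step left them, time stands still between calls to the robot, and variables do not carry over. Pictures are saved under pics/ and viewed, at most 14 in all, crops included, and the job is handed in when it is done.

```bash
ls; mkdir -p pics
python3 - <<'E'
from plant import *
import cv2,json
o=get_obs();print(o)
for n in("top","side","wrist"):
    s=snapshot(n);cv2.imwrite(f"pics/{n}0.png",s["color"][:,:,::-1]);print(n,{k:(v.tolist() if hasattr(v,'tolist') else v) for k,v in s.items() if k!="color"})
E
```

```text
pics
{'clock': 0.0, 'joint_pos': array([ 9.35699339e+01,  2.05918055e+01,  6.32417732e-01, -2.03393039e-02,
       -7.01352237e+01, -1.65073490e+01]), 'qvel': array([-0.08729414, -0.18006062,  0.06103419, -0.09203987, -0.06485871,
       -0.05785941]), 'tau': array([ 4.82715659e-04, -5.82709765e+01,  2.93049985e+01,  6.99693114e+00,
        6.85519277e-03, -1.65815354e-04]), 'tool_pos': array([0.15107533, 0.65767094, 0.40370726]), 'orientation': array([ 1.79903855e+02, -8.55338439e-03, -1.29443351e+01]), 'force': array([ 0.92995347, -0.36842416,  0.63041123]), 'moment': array([ 0.05430507, -0.02705437,  0.02672687]), 'gripper_force': 0.0, 'opening': 0.08756627945720338}
top {'fx': 376.154697578411, 'fy': 376.154697578411, 'cx': 255.08732962184533, 'cy': 193.31425589062206, 'R': [[0.025489538733757842, -0.9995114739335936, 0.018085820142755952], [-0.9921189921282804, -0.027512931068544244, -0.12224133540821297], [0.1226792112523794, -0.014827410398090471, -0.9923356080617992]], 't': [-0.05169725192211629, 0.5492753515482943, 1.0713161151001225]}
side {'fx': 444.51832904743, 'fy': 444.51832904743, 'cx': 259.56703701715287, 'cy': 185.51409088823533, 'R': [[-0.7708881359714412, -0.6369615911646453, 0.0033783427120711996], [-0.42049969312391033, 0.5049151715567648, -0.7538174033640376], [0.47844695620431554, -0.5825294850158281, -0.6570752690415459]], 't': [0.37282992318738756, 0.30577511613281183, 0.7933493825247842]}
wrist {'fx': 297.3186396354542, 'fy': 297.3186396354542, 'cx': 254.33142001631555, 'cy': 188.87779118705058, 'tool_from_camera': [[-0.0009495348312348601, -0.9602128334807916, -0.2792676365109181, 0.07547559297380785], [0.999999538678475, -0.0009522511633842069, -0.0001259387083113884, 0.000379770529087442], [-0.00014500496781046578, -0.2792676272619364, 0.9602132947095907, 0.01984667719134442], [0.0, 0.0, 0.0, 1.0]]}
```

View pics/top0.png

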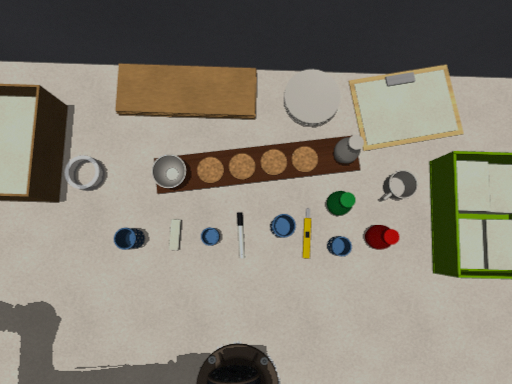

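View pics/side0.png

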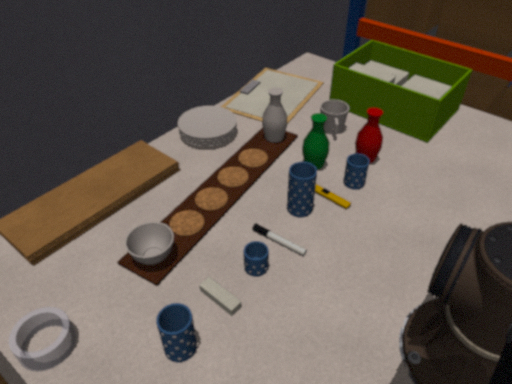

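The top view shows the pads at about (210,170), (242,166), (273,162) and (305,159), with the bowl at (170,171) and the white vase at (347,150), which is the −y end. The tumblers are at (129,238) medium?, (211,236) espresso, (283,226) large? and (340,246) small. The green vase (340,203) and red vase (380,237) stand close to the small tumbler. The side view agrees with this.

```bash
cat > m.py <<'E'
import numpy as np,cv2
from scipy.optimize import least_squares
def ray(s,u,v):
    R,t=np.array(s["R"]),np.array(s["t"]); d=R.T@np.array([(u-s["cx"])/s["fx"],(v-s["cy"])/s["fy"],1]); return -R.T@t,d
def plane(s,u,v,z):
    c,d=ray(s,u,v); return c+d*(z-c[2])/d[2]
def blobs(img,lo,hi,amin):
    m=cv2.inRange(cv2.cvtColor(img,cv2.COLOR_RGB2HSV),lo,hi)
    m=cv2.morphologyEx(m,cv2.MORPH_CLOSE,np.ones((5,5),np.uint8))
    return [cv2.convexHull(c) for c in cv2.findContours(m,0,2)[0] if cv2.contourArea(c)>amin]
def cen(h):
    M=cv2.moments(h); return M['m10']/M['m00'],M['m01']/M['m00']
def two(a,b):
    (c1,d1),(c2,d2)=a,b
    A=np.stack([d1,-d2],1); k=np.linalg.lstsq(A,c2-c1,rcond=None)[0]
    p,q=c1+k[0]*d1,c2+k[1]*d2; return (p+q)/2,np.linalg.norm(p-q)
E
python3 - <<'E'
from plant import *
from m import *
T,S=snapshot("top"),snapshot("side")
B=((95,70,25),(125,255,255))
tb=blobs(T["color"],*B,60);sb=blobs(S["color"],*B,100)
for a in tb:
    r=[]
    for b in sb:
        X,g=two(ray(T,*cen(a)),ray(S,*cen(b))); r.append((g,X,cen(b),cv2.boundingRect(b)))
    g,X,cb,bb=min(r,key=lambda x:x[0]); print(np.round(cen(a)),cv2.boundingRect(a),'side',np.round(cb),bb,'gap',round(g,4),X.round(4))
print('cork')
P=[]
for a in blobs(T["color"],(8,90,80),(22,255,255),150):
    if cv2.contourArea(a)<1500:
        (u,v),ax,_=cv2.fitEllipse(a);p=plane(T,u,v,.014);print((round(u),round(v)),np.round(ax,1),p.round(4))
for n,lo,hi in(("green",(50,90,20),(80,255,255)),("red",(0,150,40),(6,255,255))):
    for a in blobs(T["color"],lo,hi,150): print(n,np.round(cen(a)),cv2.contourArea(a),plane(T,*cen(a),.06).round(3))
print('wvase',plane(T,347,151,.06),'bowl',plane(T,170,171,.05))
E
```

```text
[339. 246.] (328, 236, 23, 20) side [356. 170.] (345, 154, 24, 35) gap 0.0024 [ 0.4035 -0.284   0.0409]
[210. 236.] (201, 228, 18, 17) side [256. 258.] (244, 242, 24, 34) gap 0.0031 [0.4213 0.0905 0.032 ]
[128. 238.] (114, 228, 30, 21) side [177. 332.] (157, 304, 39, 58) gap 0.0026 [0.4095 0.3171 0.0549]
[283. 225.] (271, 214, 24, 23) side [301. 188.] (288, 161, 29, 56) gap 0.0024 [ 0.4565 -0.1182  0.0646]
cork
green [340. 202.] 494.5 [ 0.528 -0.282  0.06 ]
red [381. 237.] 580.5 [ 0.433 -0.398  0.06 ]
wvase [ 0.67930177 -0.30212777  0.06      ] bowl [0.60695318 0.21202512 0.05      ]
```

Run:
```python
from plant import *
from m import *
T=snapshot("top");h=cv2.cvtColor(T["color"],cv2.COLOR_RGB2HSV)
print(h[160:172:3,236:248:3].reshape(-1,3)[::3].tolist(), h[176,150:160:3].tolist(), h[182,235:245:4].tolist())
m=cv2.inRange(h,(5,60,75),(25,255,255))
m=cv2.morphologyEx(m,cv2.MORPH_CLOSE,np.ones((3,3),np.uint8))
P=[]
for c in cv2.findContours(m,0,2)[0]:
    if 250<cv2.contourArea(c)<1200:
        (u,v),ax,_=cv2.fitEllipse(cv2.convexHull(c));P.append(plane(T,u,v,.014));print((round(u,1),round(v,1)),np.round(ax,1),P[-1].round(4))
P=np.array([p for p in P if .1>-1]);P=P[P[:,1].argsort()]
print(np.linalg.norm(np.diff(P,axis=0),axis=1))
```

```text
[[16, 141, 161], [16, 139, 152], [16, 140, 149], [15, 139, 160], [15, 140, 149], [15, 140, 166]] [[17, 30, 177], [20, 22, 140], [17, 22, 81], [15, 21, 99]] [[11, 177, 69], [11, 177, 69], [12, 173, 68]]
(208.8, 169.5) [26.  31.5] [0.6211 0.1038 0.014 ]
(257.4, 163.4) [33.7 60.9] [ 0.6441 -0.0422  0.014 ]
(304.6, 158.6) [26.6 27.8] [ 0.6632 -0.1848  0.014 ]
(16.0, 131.1) [ 43.9 158.9] [0.7222 0.6893 0.014 ]
[0.14390003 0.14781527 0.59414377]
```

Run:
```python
from plant import *
from m import *
T=snapshot("top");h=cv2.cvtColor(T["color"],cv2.COLOR_RGB2HSV)
m=cv2.inRange(h,(5,60,100),(25,165,255))
m=cv2.morphologyEx(m,cv2.MORPH_OPEN,np.ones((5,5),np.uint8))
P=[]
for c in cv2.findContours(m,0,2)[0]:
    if 250<cv2.contourArea(c)<1200:
        (u,v),ax,_=cv2.fitEllipse(cv2.convexHull(c));P.append(plane(T,u,v,.014));print((round(u,1),round(v,1)),np.round(ax,1),P[-1].round(4))
P=np.array([p for p in P if abs(p[1])<.3]);P=P[P[:,1].argsort()]
print(np.linalg.norm(np.diff(P,axis=0),axis=1));k=np.polyfit(P[:,1],P[:,0],1);print(k,np.degrees(np.arctan(k[0])))
```

```text
(209.9, 169.5) [25.9 26.5] [0.6213 0.1004 0.014 ]
(241.6, 165.9) [25.9 26.5] [0.6352 0.0054 0.014 ]
(273.4, 161.6) [25.5 26.4] [ 0.6512 -0.0903  0.014 ]
(304.4, 158.6) [25.5 26.4] [ 0.6631 -0.1843  0.014 ]
(415.3, 138.6) [  7.4 147.8] [ 0.7359 -0.5251  0.014 ]
[0.09481632 0.09699723 0.0960162 ]
[-0.14878405  0.63642993] -8.462617811700238
```

The heights work out at 41, 32, 55 and 65 mm at half height. That makes the tumblers small, espresso, medium and large, and the pads are about 95 mm apart. The order from the vase (−y) end is large, medium, small, espresso. I'll rotate first so the fingers close across the row (yaw about −81.5°).

```bash
cat > go.py <<'E'
import sys,numpy as np
from plant import *
from scipy.spatial.transform import Rotation as Ro
x,y,zg,yaw=map(float,sys.argv[1:5]); o=get_obs()
R=Ro.from_euler('xyz',o["orientation"],degrees=True)
G=Ro.from_euler('xyz',[180,0,yaw],degrees=True)
d=R.inv().apply(np.array([x,y,zg+.159])-o["tool_pos"])
print('t',round(o["clock"],2),'pos',o["tool_pos"].round(4),'rpy',o["orientation"].round(2),'open',round(o["opening"],4),'gf',round(o["gripper_force"],1),'F',o["force"].round(1))
print('units: shift',(d/.025).round(2),'turn',(np.degrees((R.inv()*G).as_rotvec())/6).round(2))
E
python3 -m handwheel '[[1,0,0,0,0,0,1],[1,0,0,0,0,0,1],[1,0,0,0,0,0,1],[1,0,0,0,0,0,1],[1,0,0,0,0,0,1]]'
python3 -m handwheel '[[1,0,0,0,0,0,1],[1,0,0,0,0,0,1],[1,0,0,0,0,0,1],[1,0,0,0,0,0,1],[1,0,0,0,0,0,1]]'
python3 -m handwheel '[[1,0,0,0,0,0,1],[1,0,0,0,0,0,0.4],[1,0,0,0,0,0,0]]'
python3 go.py .4095 .3171 .16 -81.5
```

```text
clock: 0.98
tool_pos: [0.1511, 0.6578, 0.4046]
orientation: [180.0, -0.0, -43.1]
force: [0.4, -0.7, 0.4]
opening: 0.0881
gripper_force: 0.0
clock: 1.6
tool_pos: [0.1512, 0.6578, 0.4046]
orientation: [180.0, -0.0, -73.1]
force: [0.1, 0.6, -0.6]
opening: 0.0876
gripper_force: 0.0
clock: 1.98
tool_pos: [0.1511, 0.6578, 0.4046]
orientation: [180.0, -0.0, -81.3]
force: [-0.6, 1.1, 0.0]
opening: 0.0873
gripper_force: 0.0
t 1.98 pos [0.1511 0.6578 0.4046] rpy [180.    -0.   -81.32] open 0.0873 gf 0.0 F [-0.6  1.1  0. ]
units: shift [15.03 -8.16  3.43] turn [ 0.   -0.    0.03]
```

```bash
python3 -m handwheel '[[1,1,-0.54,0.2,0,0,0.03],[1,1,-0.54,0.2,0,0,0],[1,1,-0.54,0.2,0,0,0],[1,1,-0.54,0.2,0,0,0],[1,1,-0.54,0.2,0,0,0]]' >/dev/null
python3 -m handwheel '[[1,1,-0.54,0.2,0,0,0],[1,1,-0.54,0.2,0,0,0],[1,1,-0.54,0.2,0,0,0],[1,1,-0.54,0.2,0,0,0],[1,1,-0.54,0.2,0,0,0]]' >/dev/null
python3 -m handwheel '[[1,1,-0.54,0.2,0,0,0],[1,1,-0.54,0.2,0,0,0],[1,1,-0.54,0.2,0,0,0],[1,1,-0.54,0.2,0,0,0],[1,1,-0.56,0.4,0,0,0]]' >/dev/null
python3 -m handwheel '[[1,0,0,0,0,0,0]]' >/dev/null
python3 go.py .4095 .3171 .16 -81.5
python3 - <<'E'
from plant import *
import cv2
cv2.imwrite("pics/w1.png",snapshot("wrist")["color"][:,:,::-1])
E
```

```text
t 3.98 pos [0.4081 0.3148 0.3239] rpy [ 1.7994e+02 -6.0000e-02 -8.1640e+01] open 0.0877 gf 0.0 F [-0.1  0.5  0.4]
units: shift [-0.08 -0.07  0.19] turn [ 0.01 -0.01 -0.02]
```

View pics/w1.png

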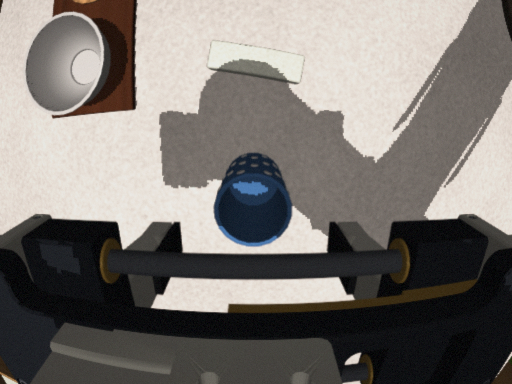

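The wrist picture shows the medium tumbler between the fingers, with its rim centre at about (253,208) and nothing else nearby. I'll compare that with the estimate.

```bash
cat > wr.py <<'E'
import sys,numpy as np
from plant import *
from scipy.spatial.transform import Rotation as Ro
def pt(o,s,u,v,z):
    a=np.array([(u-s["cx"])/s["fx"],(v-s["cy"])/s["fy"]]);r=np.hypot(*a)
    d=np.array([*(a/r*np.sin(r)),np.cos(r)]);A=np.array(s["tool_from_camera"])
    R=Ro.from_euler('xyz',o["orientation"],degrees=True)
    c=R.apply(A[:3,3])+o["tool_pos"];d=R.apply(A[:3,:3]@d);return c+d*(z-c[2])/d[2]
if __name__=="__main__":
    o=get_obs();s=snapshot("wrist");u,v,z=map(float,sys.argv[1:4]);print(pt(o,s,u,v,z).round(4))
    print('left/right rim',pt(o,s,u-38,v,z).round(3),pt(o,s,u+38,v,z).round(3))
E
python3 wr.py 253 206 .095
```

```text
[0.409  0.3142 0.095 ]
left/right rim [0.437 0.318 0.095] [0.381 0.31  0.095]
```

```bash
python3 -m handwheel '[[1,0,-0.04,1,0,0,0],[1,0,0,1,0,0,0],[1,0,0,1,0,0,0],[1,0,0,1,0,0,0],[1,0,0,0.2,0,0,0]]'
python3 -m handwheel '[[-1,0,0,0,0,0,0],[-1,0,0,0,0,0,0],[-1,0,0,0,0,0,0],[-1,0,0,0,0,0,0],[-1,0,0,0,0,0,0]]'
python3 go.py .6512 -.0903 .16 -81.5
```

```text
clock: 4.7
tool_pos: [0.4078, 0.3172, 0.2186]
orientation: [179.9, -0.1, -81.5]
force: [-0.3, 0.5, 0.1]
opening: 0.0875
gripper_force: 0.0
clock: 5.32
tool_pos: [0.4085, 0.3174, 0.2204]
orientation: [-179.9, 0.1, -81.5]
force: [-1.7, -0.4, 6.2]
opening: 0.0595
gripper_force: 30.0
t 5.33 pos [0.4085 0.3174 0.2204] rpy [-1.7994e+02  5.0000e-02 -8.1500e+01] open 0.0595 gf 30.0 F [-1.7 -0.4  6.2]
units: shift [17.56 -7.19 -3.95] turn [-0.01  0.01 -0.  ]
```

```bash
python3 -m handwheel '[[-1,0,0,-0.5,0,0,0],[-1,0,0,-0.9,0,0,0],[-1,0,0,-0.9,0,0,0],[-1,0,0,-0.9,0,0,0],[-1,0,0,-0.8,0,0,0]]'
python3 -m handwheel '[[-1,0.5,-0.2,0,0,0,0],[-1,1,-0.41,0,0,0,0],[-1,1,-0.41,0,0,0,0],[-1,1,-0.41,0,0,0,0],[-1,1,-0.41,0,0,0,0]]' >/dev/null
python3 -m handwheel '[[-1,1,-0.41,0,0,0,0],[-1,1,-0.41,0,0,0,0],[-1,1,-0.41,0,0,0,0],[-1,1,-0.41,0,0,0,0],[-1,1,-0.41,0,0,0,0]]' >/dev/null
python3 -m handwheel '[[-1,1,-0.41,0,0,0,0],[-1,1,-0.41,0,0,0,0],[-1,1,-0.41,0,0,0,0],[-1,1,-0.41,0,0,0,0],[-1,1,-0.41,0,0,0,0]]' >/dev/null
python3 -m handwheel '[[-1,1,-0.41,0,0,0,0],[-1,1,-0.41,0,0,0,0],[-1,0.5,-0.2,0,0,0,0],[-1,0,0,0,0,0,0],[-1,0,0,0,0,0,0]]' 
python3 go.py .6512 -.0903 .076 -81.5
python3 - <<'E'
from plant import *
import cv2
cv2.imwrite("pics/w2.png",snapshot("wrist")["color"][:,:,::-1])
E
```

```text
clock: 5.95
tool_pos: [0.4081, 0.3167, 0.3209]
orientation: [180.0, 0.0, -81.5]
force: [-0.6, 0.3, -3.2]
opening: 0.0597
gripper_force: 30.0
clock: 8.45
tool_pos: [0.6426, -0.0774, 0.3192]
orientation: [180.0, 0.0, -81.5]
force: [0.6, 0.5, -2.2]
opening: 0.0602
gripper_force: 30.0
t 8.45 pos [ 0.6426 -0.0774  0.3192] rpy [ 1.7995e+02  2.0000e-02 -8.1520e+01] open 0.0602 gf 30.0 F [ 0.6  0.5 -2.2]
units: shift [ 0.56 -0.27  3.37] turn [ 0.01  0.   -0.  ]
```

View pics/w2.png

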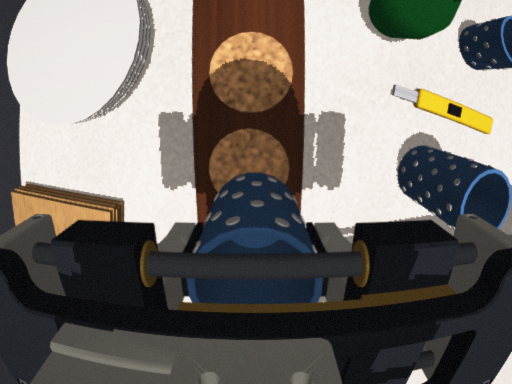

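The tumbler is held upright. The end pad shows at (251,72) and the target pad at (249,~168), lined up with the image column. I'll check the pad position from near.

Run:
```python
from plant import *
from wr import pt
import cv2,numpy as np
o=get_obs();s=snapshot("wrist")
print(pt(o,s,251,72,.014).round(4),pt(o,s,249,168,.014).round(4))
for u,v in((210,72),(292,72),(251,32),(251,112),(208,166),(289,166),(249,129)):print(u,v,pt(o,s,u,v,.014).round(4))
```

```text
[ 0.6613 -0.1829  0.014 ] [ 0.6497 -0.0903  0.014 ]
210 72 [ 0.6999 -0.178   0.014 ]
292 72 [ 0.623  -0.1892  0.014 ]
251 32 [ 0.6672 -0.2222  0.014 ]
251 112 [ 0.6557 -0.1447  0.014 ]
208 166 [ 0.6901 -0.0865  0.014 ]
289 166 [ 0.611  -0.0982  0.014 ]
249 129 [ 0.6552 -0.1283  0.014 ]
```

```bash
python3 -m handwheel '[[-1,0.54,-0.27,0,0,0,0],[-1,0,0,0.9,0,0,0],[-1,0,0,0.9,0,0,0],[-1,0,0,0.8,0,0,0],[-1,0,0,0.5,0,0,0]]'
python3 -m handwheel '[[-1,0,0,0.16,0,0,0],[-1,0,0,0.04,0,0,0]]'
python3 go.py .651 -.090 .0745 -81.5
```

```text
clock: 9.18
tool_pos: [0.6518, -0.0902, 0.2412]
orientation: [180.0, -0.0, -81.5]
force: [-0.6, -0.2, -1.9]
opening: 0.0597
gripper_force: 30.0
clock: 9.43
tool_pos: [0.6521, -0.09, 0.2375]
orientation: [-180.0, -0.0, -81.5]
force: [-0.0, 0.6, -1.7]
opening: 0.0599
gripper_force: 30.0
t 9.43 pos [ 0.6521 -0.09    0.2375] rpy [-1.7997e+02 -1.0000e-02 -8.1510e+01] open 0.0599 gf 30.0 F [-0.   0.6 -1.7]
units: shift [-0.01  0.04  0.16] turn [-0. -0. -0.]
```

```bash
python3 -m handwheel '[[-1,0,0.04,0.1,0,0,0],[-1,0,0,0.06,0,0,0],[-1,0,0,0.04,0,0,0]]'
python3 go.py .651 -.090 .0735 -81.5
```

```text
clock: 9.8
tool_pos: [0.6509, -0.09, 0.2344]
orientation: [-179.9, -0.0, -81.5]
force: [-5.6, 2.3, 15.7]
opening: 0.0595
gripper_force: 30.0
t 9.8 pos [ 0.6509 -0.09    0.2344] rpy [-1.7993e+02 -4.0000e-02 -8.1470e+01] open 0.0595 gf 30.0 F [-5.6  2.3 15.7]
units: shift [-0.   -0.    0.08] turn [-0.01 -0.01  0.  ]
```

```bash
python3 -m handwheel '[[1,0,0,0,0,0,0],[1,0,0,0,0,0,0],[1,0,0,0,0,0,0],[1,0,0,-0.5,0,0,0],[1,0,0,-1,0,0,0]]'
python3 -m handwheel '[[1,0,0,-1,0,0,0],[1,0,0,-1,0,0,0],[1,0,0,-0.5,0,0,0],[1,0,0,0,0,0,0]]'
python3 go.py .4565 -.120 .17 -81.5
```

```text
clock: 10.42
tool_pos: [0.6505, -0.0901, 0.2696]
orientation: [179.9, 0.0, -81.5]
force: [-0.5, -0.2, 1.1]
opening: 0.0875
gripper_force: 0.0
clock: 10.92
tool_pos: [0.6509, -0.0901, 0.3332]
orientation: [-179.9, 0.0, -81.5]
force: [-0.3, 0.5, -1.3]
opening: 0.0876
gripper_force: 0.0
t 10.93 pos [ 0.6509 -0.0901  0.3332] rpy [-179.89    0.    -81.52] open 0.0876 gf 0.0 F [-0.3  0.5 -1.3]
units: shift [0.04 7.87 0.15] turn [-0.02  0.   -0.  ]
```

```bash
python3 -m handwheel '[[1,0,0.9,-0.2,0,0,0],[1,0,1,-0.2,0,0,0],[1,0,1,-0.2,0,0,0],[1,0,1,0,0,0,0],[1,0,1,0,0,0,0]]' >/dev/null
python3 -m handwheel '[[1,0,1,0,0,0,0],[1,0,1,0,0,0,0],[1,0.04,0.97,0,0,0,0],[1,0,0,0,0,0,0]]' 
python3 go.py .4565 -.120 .08 -81.5
python3 - <<'E'
from plant import *
import cv2
cv2.imwrite("pics/w3.png",snapshot("wrist")["color"][:,:,::-1])
E
```

```text
clock: 12.05
tool_pos: [0.4546, -0.1204, 0.3465]
orientation: [179.9, 0.0, -81.5]
force: [-0.1, 0.1, 0.2]
opening: 0.0877
gripper_force: 0.0
t 12.05 pos [ 0.4546 -0.1204  0.3465] rpy [ 1.7992e+02  3.0000e-02 -8.1550e+01] open 0.0877 gf 0.0 F [-0.1  0.1  0.2]
units: shift [-0.   -0.08  4.3 ] turn [ 0.01  0.   -0.01]
```

View pics/w3.png

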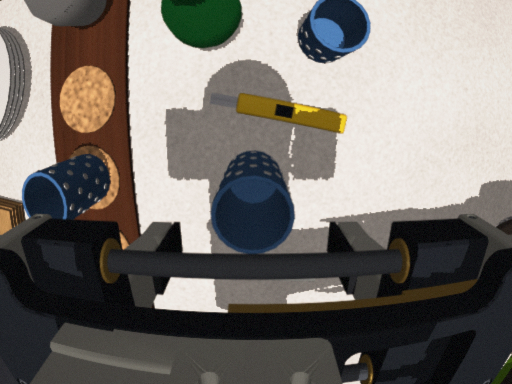

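The medium tumbler stands on its pad at (70,185). The large one is between the fingers with its rim centre at about (253,212). The small one's rim is at about (340,28).

```bash
python3 wr.py 253 213 .12; python3 wr.py 340 27 .075
```

```text
[ 0.4561 -0.1171  0.12  ]
left/right rim [ 0.484 -0.113  0.12 ] [ 0.428 -0.121  0.12 ]
[ 0.4051 -0.2765  0.075 ]
left/right rim [ 0.438 -0.269  0.075] [ 0.37  -0.286  0.075]
```

```bash
python3 -m handwheel '[[1,-0.09,-0.07,1,0,0,0],[1,0,0,1,0,0,0],[1,0,0,1,0,0,0],[1,0,0,1,0,0,0],[1,0,0,0.3,0,0,0]]'
python3 -m handwheel '[[-1,0,0,0,0,0,0],[-1,0,0,0,0,0,0],[-1,0,0,0,0,0,0],[-1,0,0,0,0,0,0],[-1,0,0,0,0,0,0]]'
python3 go.py .6613 -.1833 .16 -81.5
python3 -m handwheel '[[-1,0,0,-0.4,0,0,0],[-1,0,0,-0.9,0,0,0],[-1,0,0,-0.9,0,0,0],[-1,0,0,-0.5,0,0,0],[-1,0,0,0,0,0,0]]'
python3 go.py .6613 -.1833 .14 -81.5
```

```text
clock: 12.82
tool_pos: [0.4577, -0.1176, 0.2379]
orientation: [179.8, 0.0, -81.5]
force: [-0.3, -0.0, 1.0]
opening: 0.0874
gripper_force: 0.0
clock: 13.45
tool_pos: [0.4576, -0.1178, 0.2403]
orientation: [-180.0, -0.0, -81.5]
force: [-4.2, -0.3, 6.7]
opening: 0.0622
gripper_force: 29.8
t 13.45 pos [ 0.4576 -0.1178  0.2403] rpy [-1.7998e+02 -1.0000e-02 -8.1510e+01] open 0.0622 gf 29.8 F [-4.2 -0.3  6.7]
units: shift [ 3.8  -7.67 -3.15] turn [-0. -0. -0.]
clock: 14.08
tool_pos: [0.458, -0.1175, 0.308]
orientation: [-179.9, 0.0, -81.5]
force: [0.5, 0.2, -1.5]
opening: 0.0627
gripper_force: 29.8
t 14.07 pos [ 0.458  -0.1175  0.308 ] rpy [-1.7986e+02  1.0000e-02 -8.1520e+01] open 0.0627 gf 29.8 F [ 0.5  0.2 -1.5]
units: shift [ 3.8  -7.66  0.38] turn [-0.02  0.   -0.  ]
```

```bash
python3 -m handwheel '[[-1,0.7,-0.5,0,0,0,0],[-1,1,-1,0,0,0,0],[-1,1,-1,0,0,0,0],[-1,0.9,-1,0,0,0,0],[-1,0.2,-1,0,0,0,0]]' >/dev/null
python3 -m handwheel '[[-1,0,-1,0,0,0,0],[-1,0,-1,0,0,0,0],[-1,0,-0.9,0,0,0,0],[-1,0,-0.26,0,0,0,0],[-1,0,0,0,0,0,0]]'
python3 go.py .6613 -.1833 .099 -81.5
```

```text
clock: 15.32
tool_pos: [0.6608, -0.1832, 0.3058]
orientation: [179.9, 0.0, -81.5]
force: [-1.1, 0.3, -1.3]
opening: 0.0622
gripper_force: 29.8
t 15.32 pos [ 0.6608 -0.1832  0.3058] rpy [ 1.7988e+02  3.0000e-02 -8.1520e+01] open 0.0622 gf 29.8 F [-1.1  0.3 -1.3]
units: shift [ 0.01 -0.02  1.91] turn [ 0.02  0.01 -0.  ]
```

```bash
python3 -m handwheel '[[-1,0,0,0.6,0,0,0],[-1,0,0,0.7,0,0,0],[-1,0,0,0.5,0,0,0],[-1,0,0,0.1,0,0,0],[-1,0,0,0,0,0,0]]'
python3 -m handwheel '[[-1,0,0,0.06,0,0,0],[-1,0,0,0.06,0,0,0],[-1,0,0,0,0,0,0]]'
```

```text
clock: 15.95
tool_pos: [0.6612, -0.1834, 0.2596]
orientation: [180.0, -0.0, -81.5]
force: [0.4, -0.4, -1.7]
opening: 0.0624
gripper_force: 29.8
clock: 16.32
tool_pos: [0.6611, -0.1833, 0.2568]
orientation: [-180.0, -0.0, -81.5]
force: [-1.0, -0.4, -1.9]
opening: 0.0627
gripper_force: 29.8
```

```bash
python3 -m handwheel '[[-1,0,0,0.06,0,0,0],[-1,0,0,0.04,0,0,0],[-1,0,0,0,0,0,0]]'
```

```text
clock: 16.7
tool_pos: [0.6611, -0.1834, 0.2544]
orientation: [-180.0, -0.0, -81.5]
force: [-1.2, 0.5, -0.1]
opening: 0.0628
gripper_force: 29.8
```

```bash
python3 -m handwheel '[[-1,0,0,0.04,0,0,0],[-1,0,0,0.02,0,0,0],[1,0,0,0,0,0,0],[1,0,0,0,0,0,0],[1,0,0,0,0,0,0]]'
python3 -m handwheel '[[1,0,0,-0.5,0,0,0],[1,0,0,-1,0,0,0],[1,0,0,-1,0,0,0],[1,0,0,-1,0,0,0],[1,0,0,-0.5,0,0,0]]'
python3 go.py .404 -.281 .15 -40
```

```text
clock: 17.32
tool_pos: [0.6612, -0.1833, 0.2525]
orientation: [-180.0, -0.0, -81.5]
force: [0.6, 0.2, 0.6]
opening: 0.0853
gripper_force: 0.0
clock: 17.95
tool_pos: [0.6614, -0.1834, 0.3551]
orientation: [-179.8, -0.0, -81.5]
force: [0.1, -0.7, -0.5]
opening: 0.0876
gripper_force: 0.0
t 17.95 pos [ 0.6614 -0.1834  0.3551] rpy [-1.7984e+02 -4.0000e-02 -8.1510e+01] open 0.0876 gf 0.0 F [ 0.1 -0.7 -0.5]
units: shift [ 2.34 10.77  1.82] turn [-0.02 -0.02 -6.92]
```

```bash
python3 -m handwheel '[[1,0.2,0.9,0,0,0,0],[1,0.2,1,0,0,0,0],[1,0.2,1,0,0,0,0],[1,0.2,1,0,0,0,0],[1,0.2,1,0,0,0,0]]' >/dev/null
python3 -m handwheel '[[1,0.2,1,0,0,0,0],[1,0.2,1,0,0,0,0],[1,0.2,1,0,0,0,0],[1,0.2,1,0,0,0,0],[1,0.2,1,0,0,0,0]]' >/dev/null
python3 -m handwheel '[[1,0.34,0.87,0,0,0,0],[1,0,0,0,0,0,-1],[1,0,0,0,0,0,-1],[1,0,0,0,0,0,-1],[1,0,0,0,0,0,-1]]'  >/dev/null
python3 -m handwheel '[[1,0,0,0,0,0,-1],[1,0,0,0,0,0,-1],[1,0,0,0,0,0,-0.9],[1,0,0,0,0,0,0]]' 
python3 go.py .404 -.281 .05 -40
python3 - <<'E'
from plant import *
import cv2
cv2.imwrite("pics/w4.png",snapshot("wrist")["color"][:,:,::-1])
E
```

```text
clock: 20.32
tool_pos: [0.403, -0.2814, 0.3527]
orientation: [180.0, -0.0, -40.2]
force: [0.1, 0.1, 0.1]
opening: 0.0876
gripper_force: 0.0
t 20.32 pos [ 0.403  -0.2814  0.3527] rpy [ 1.800e+02 -1.000e-02 -4.017e+01] open 0.0876 gf 0.0 F [0.1 0.1 0.1]
units: shift [ 0.02 -0.04  5.75] turn [ 0.   -0.   -0.03]
```

View pics/w4.png

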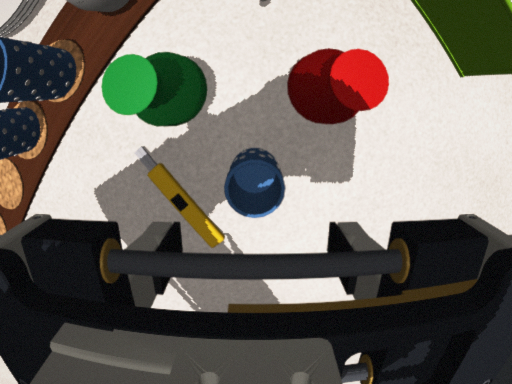

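The small tumbler is between the fingers with its rim centre at about (255,187). The green vase (body at (168,90)) and red vase (body at (328,86)) sit ahead on either side, clear of the finger line.

```bash
python3 wr.py 255 187 .075; python3 wr.py 170 92 .04; python3 wr.py 325 88 .04
```

```text
[ 0.4043 -0.2835  0.075 ]
left/right rim [ 0.427 -0.257  0.075] [ 0.382 -0.31   0.075]
[ 0.5264 -0.2763  0.04  ]
left/right rim [ 0.556 -0.247  0.04 ] [ 0.5   -0.305  0.04 ]
[ 0.4297 -0.3953  0.04  ]
left/right rim [ 0.453 -0.365  0.04 ] [ 0.406 -0.428  0.04 ]
```

```bash
python3 -m handwheel '[[1,0.04,0,1,0,0,0],[1,0,0,1,0,0,0],[1,0,0,1,0,0,0],[1,0,0,1,0,0,0],[1,0,0,0.7,0,0,0]]'
python3 -m handwheel '[[1,0,0,0.6,0,0,0],[1,0,0,0.4,0,0,0],[1,0,0,0,0,0,0]]'
python3 -m handwheel '[[-1,0,0,0,0,0,0],[-1,0,0,0,0,0,0],[-1,0,0,0,0,0,0],[-1,0,0,0,0,0,0],[-1,0,0,0,0,0,0]]'
```

```text
clock: 21.15
tool_pos: [0.404, -0.2815, 0.2341]
orientation: [180.0, 0.1, -40.2]
force: [-0.3, -0.7, 0.7]
opening: 0.0872
gripper_force: 0.0
clock: 21.52
tool_pos: [0.404, -0.2816, 0.2097]
orientation: [180.0, 0.1, -40.1]
force: [0.3, -0.1, -0.0]
opening: 0.0876
gripper_force: 0.0
clock: 22.15
tool_pos: [0.4043, -0.2816, 0.2105]
orientation: [-180.0, -0.0, -40.1]
force: [-0.8, 0.0, 4.4]
opening: 0.056
gripper_force: 30.0
```

```bash
python3 -m handwheel '[[-1,0,0,-0.4,0,0,0],[-1,0,0,-1,0,0,0],[-1,0,0,-1,0,0,0],[-1,0,0,-1,0,0,0],[-1,0,0,-1,0,0,0]]'
python3 -m handwheel '[[-1,0,0,-0.8,0,0,0.5],[-1,0,0,0,0,0,1],[-1,0,0,0,0,0,1],[-1,0,0,0,0,0,1],[-1,0,0,0,0,0,1]]' >/dev/null
python3 -m handwheel '[[-1,0,0,0,0,0,1],[-1,0,0,0,0,0,1],[-1,0,0,0,0,0,0.4],[-1,0,0,0,0,0,0]]'
python3 go.py .636 .005 .18 -81.5
```

```text
clock: 22.78
tool_pos: [0.4039, -0.2814, 0.3213]
orientation: [-180.0, 0.0, -40.1]
force: [0.3, 1.6, -2.5]
opening: 0.0561
gripper_force: 30.0
clock: 23.9
tool_pos: [0.404, -0.2815, 0.3404]
orientation: [-180.0, 0.0, -81.5]
force: [-0.3, 0.2, -1.7]
opening: 0.0558
gripper_force: 30.0
t 23.9 pos [ 0.404  -0.2815  0.3404] rpy [-1.80e+02  1.00e-02 -8.15e+01] open 0.0558 gf 30.0 F [-0.3  0.2 -1.7]
units: shift [ -9.96 -10.87   0.06] turn [-0.  0. -0.]
```

```bash
python3 -m handwheel '[[-1,-0.5,-0.5,0,0,0,0],[-1,-1,-1,0,0,0,0],[-1,-1,-1,0,0,0,0],[-1,-1,-1,0,0,0,0],[-1,-1,-1,0,0,0,0]]' >/dev/null
python3 -m handwheel '[[-1,-1,-1,0,0,0,0],[-1,-1,-1,0,0,0,0],[-1,-1,-1,0,0,0,0],[-1,-1,-1,0,0,0,0],[-1,-0.9,-1,0,0,0,0]]' >/dev/null
python3 -m handwheel '[[-1,-0.5,-0.9,0,0,0,0],[-1,-0.06,-0.47,0,0,0,0],[-1,0,0,0,0,0,0],[-1,0,0,0,0,0,0]]'
python3 go.py .636 .005 .066 -81.5
python3 - <<'E'
from plant import *
import cv2
cv2.imwrite("pics/w5.png",snapshot("wrist")["color"][:,:,::-1])
cv2.imwrite("pics/t5.png",snapshot("top")["color"][:,:,::-1])
E
```

```text
clock: 25.65
tool_pos: [0.6357, 0.0044, 0.3401]
orientation: [180.0, 0.0, -81.5]
force: [-0.9, 0.5, -2.2]
opening: 0.056
gripper_force: 30.0
t 25.65 pos [0.6357 0.0044 0.3401] rpy [179.96   0.   -81.54] open 0.056 gf 30.0 F [-0.9  0.5 -2.2]
units: shift [-0.02 -0.02  4.6 ] turn [ 0.01  0.   -0.01]
```

View pics/w5.png

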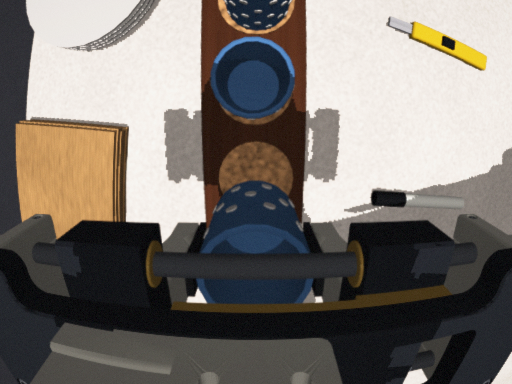

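The medium tumbler stands on its pad with its rim at (252,78). The pad below is visible from u 219 to 293 with its far edge at v 142. I'll check both.

Run:
```python
from plant import *
from wr import pt
o=get_obs();s=snapshot("wrist")
for u,v,z in((252,77,.109),(256,142,.014),(219,178,.014),(293,178,.014)):print(u,v,pt(o,s,u,v,z).round(4))
```

```text
252 77 [ 0.6512 -0.0901  0.109 ]
256 142 [ 0.6393 -0.0328  0.014 ]
219 178 [0.6728 0.011  0.014 ]
293 178 [ 0.5946 -0.0006  0.014 ]
```

```bash
python3 -m handwheel '[[-1,-0.06,0.05,0.8,0,0,0],[-1,0,0,1,0,0,0],[-1,0,0,1,0,0,0],[-1,0,0,1,0,0,0],[-1,0,0,0.5,0,0,0]]'
python3 -m handwheel '[[-1,0,0,0.15,0,0,0],[-1,0,0,0.08,0,0,0],[-1,0,0,0.06,0,0,0],[-1,0,0,0,0,0,0]]'
```

```text
clock: 26.42
tool_pos: [0.6342, 0.0056, 0.2316]
orientation: [179.9, -0.0, -81.5]
force: [-0.1, 0.5, -1.6]
opening: 0.0558
gripper_force: 30.0
clock: 26.92
tool_pos: [0.6349, 0.0062, 0.2259]
orientation: [-180.0, 0.0, -81.5]
force: [0.1, -0.3, -2.0]
opening: 0.056
gripper_force: 30.0
```

```bash
python3 -m handwheel '[[-1,0,0,0.05,0,0,0],[-1,0,0,0.04,0,0,0],[-1,0,0,0,0,0,0]]'
```

```text
clock: 27.3
tool_pos: [0.6349, 0.0062, 0.2245]
orientation: [-179.9, -0.0, -81.5]
force: [-3.3, 0.4, 7.5]
opening: 0.0561
gripper_force: 30.0
```

```bash
python3 -m handwheel '[[1,0,0,0,0,0,0],[1,0,0,0,0,0,0],[1,0,0,0,0,0,0],[1,0,0,-0.4,0,0,0],[1,0,0,-1,0,0,0]]'
python3 -m handwheel '[[1,0,0,-1,0,0,0],[1,0,0,-1,0,0,0],[1,0,0,-0.6,0,0,0],[1,0,0,0,0,0,0]]'
python3 go.py .4213 .089 .15 -81.5
```

```text
clock: 27.92
tool_pos: [0.6345, 0.006, 0.2578]
orientation: [179.9, -0.0, -81.5]
force: [0.9, -0.0, 0.6]
opening: 0.0873
gripper_force: 0.0
clock: 28.42
tool_pos: [0.635, 0.0062, 0.3245]
orientation: [-179.9, 0.0, -81.5]
force: [-1.1, -0.0, -0.7]
opening: 0.0876
gripper_force: 0.0
t 28.43 pos [0.635  0.0062 0.3245] rpy [-1.7986e+02  2.0000e-02 -8.1510e+01] open 0.0876 gf 0.0 F [-1.1 -0.  -0.7]
units: shift [-4.54  7.97  0.6 ] turn [-0.02  0.   -0.  ]
```

```bash
python3 -m handwheel '[[1,-0.6,1,0,0,0,0],[1,-0.6,1,0,0,0,0],[1,-0.6,1,0,0,0,0],[1,-0.6,1,0,0,0,0],[1,-0.6,1,0,0,0,0]]' >/dev/null
python3 -m handwheel '[[1,-0.6,1,0,0,0,0],[1,-0.6,1,0,0,0,0],[1,-0.34,0.97,0,0,0,0],[1,0,0,0,0,0,0]]' 
python3 go.py .4213 .089 .035 -81.5
python3 - <<'E'
from plant import *
import cv2
cv2.imwrite("pics/w6.png",snapshot("wrist")["color"][:,:,::-1])
E
```

```text
clock: 29.55
tool_pos: [0.4194, 0.0888, 0.3225]
orientation: [179.9, -0.0, -81.4]
force: [1.3, 0.7, 0.2]
opening: 0.0878
gripper_force: 0.0
t 29.55 pos [0.4194 0.0888 0.3225] rpy [ 1.7993e+02 -1.0000e-02 -8.1450e+01] open 0.0878 gf 0.0 F [1.3 0.7 0.2]
units: shift [ 0.   -0.08  5.14] turn [ 0.01 -0.    0.01]
```

View pics/w6.png

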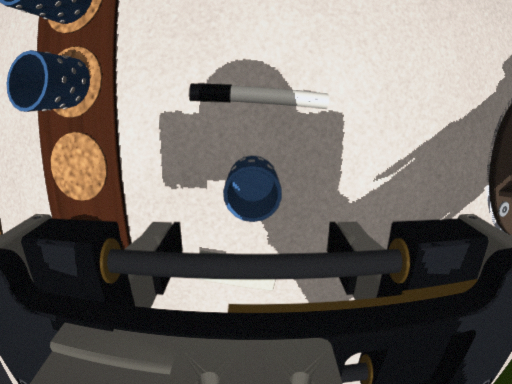

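The small tumbler stands on its pad. The espresso rim centre is at about (252,191), between the fingers, and the empty end pad is at (78,166).

```bash
python3 wr.py 252 191 .055;python3 wr.py 78 166 .014
```

```text
[0.4225 0.0874 0.055 ]
left/right rim [0.455 0.092 0.055] [0.39  0.083 0.055]
[0.6197 0.0998 0.014 ]
left/right rim [0.679 0.107 0.014] [0.57  0.094 0.014]
```

```bash
python3 -m handwheel '[[1,0.05,-0.1,1,0,0,0],[1,0,0,1,0,0,0],[1,0,0,1,0,0,0],[1,0,0,1,0,0,0],[1,0,0,0.7,0,0,0]]'
python3 -m handwheel '[[1,0,0,0.4,0,0,0],[1,0,0,0,0,0,0]]'
python3 -m handwheel '[[-1,0,0,0,0,0,0],[-1,0,0,0,0,0,0],[-1,0,0,0,0,0,0],[-1,0,0,0,0,0,0],[-1,0,0,0,0,0,0]]'
python3 -m handwheel '[[-1,0,0,-0.4,0,0,0],[-1,0,0,-1,0,0,0],[-1,0,0,-1,0,0,0],[-1,0,0,-1,0,0,0],[-1,0,0,-0.6,0,0,0]]'
python3 go.py .6205 .100 .135 -81.5
```

```text
clock: 30.32
tool_pos: [0.4241, 0.0878, 0.2041]
orientation: [179.9, -0.0, -81.6]
force: [-0.3, 0.6, 0.2]
opening: 0.0876
gripper_force: 0.0
clock: 30.58
tool_pos: [0.4238, 0.0879, 0.195]
orientation: [179.9, -0.1, -81.5]
force: [-0.0, 0.1, -0.1]
opening: 0.0877
gripper_force: 0.0
clock: 31.2
tool_pos: [0.4234, 0.088, 0.1958]
orientation: [180.0, -0.0, -81.5]
force: [-3.0, 0.3, 5.6]
opening: 0.0508
gripper_force: 29.9
clock: 31.82
tool_pos: [0.4238, 0.0882, 0.2975]
orientation: [-179.9, 0.1, -81.5]
force: [0.1, -0.9, -1.2]
opening: 0.0508
gripper_force: 29.8
t 31.82 pos [0.4238 0.0882 0.2975] rpy [-1.7988e+02  6.0000e-02 -8.1510e+01] open 0.0508 gf 29.8 F [ 0.1 -0.9 -1.2]
units: shift [ 0.69 -7.85  0.16] turn [-0.02  0.01 -0.  ]
```

```bash
python3 -m handwheel '[[-1,0.09,-0.5,0,0,0,0],[-1,0.1,-1,0,0,0,0],[-1,0.1,-1,0,0,0,0],[-1,0.1,-1,0,0,0,0],[-1,0.1,-1,0,0,0,0]]' >/dev/null
python3 -m handwheel '[[-1,0.1,-1,0,0,0,0],[-1,0.1,-1,0,0,0,0],[-1,0,-0.9,0,0,0,0],[-1,0,-0.45,0,0,0,0],[-1,0,0,0,0,0,0]]'
python3 go.py .6205 .100 .053 -81.5
```

```text
clock: 33.08
tool_pos: [0.6207, 0.0998, 0.2945]
orientation: [179.9, -0.0, -81.5]
force: [-0.9, 0.2, -1.4]
opening: 0.0506
gripper_force: 29.8
t 33.08 pos [0.6207 0.0998 0.2945] rpy [ 1.7991e+02 -2.0000e-02 -8.1550e+01] open 0.0506 gf 29.8 F [-0.9  0.2 -1.4]
units: shift [-0.01  0.    3.3 ] turn [ 0.01 -0.   -0.01]
```

```bash
python3 -m handwheel '[[-1,0,0,0.7,0,0,0],[-1,0,0,1,0,0,0],[-1,0,0,1,0,0,0],[-1,0,0,0.5,0,0,0],[-1,0,0,0.1,0,0,0]]'
python3 -m handwheel '[[-1,0,0,0.04,0,0,0],[-1,0,0,0.04,0,0,0],[-1,0,0,0,0,0,0]]'
```

```text
clock: 33.7
tool_pos: [0.6197, 0.0999, 0.2122]
orientation: [179.9, -0.0, -81.5]
force: [0.2, -0.5, -0.7]
opening: 0.0505
gripper_force: 29.8
clock: 34.08
tool_pos: [0.6204, 0.1, 0.2118]
orientation: [-179.9, 0.0, -81.5]
force: [0.5, -0.3, -1.2]
opening: 0.0508
gripper_force: 29.8
```

```bash
python3 -m handwheel '[[-1,0,0,0.06,0,0,0],[-1,0,0,0.04,0,0,0],[-1,0,0,0,0,0,0]]'
```

```text
clock: 34.45
tool_pos: [0.6204, 0.1001, 0.2099]
orientation: [-179.9, -0.0, -81.5]
force: [-3.2, 0.8, 7.0]
opening: 0.051
gripper_force: 29.8
```

Contact. I'll release, rise, back off and check.

```bash
python3 -m handwheel '[[1,0,0,0,0,0,0],[1,0,0,0,0,0,0],[1,0,0,0,0,0,0],[1,0,0,-0.4,0,0,0],[1,0,0,-1,0,0,0]]'
python3 -m handwheel '[[1,0,0,-1,0,0,0],[1,0,0,-1,0,0,0],[1,0,0,-1,0,0,0],[1,0,0,-1,0,0,0],[1,0,0,-1,0,0,0]]' >/dev/null
python3 -m handwheel '[[1,-1,0.5,0,0,0,0],[1,-1,0.5,0,0,0,0],[1,-1,0.5,0,0,0,0],[1,-1,0.5,0,0,0,0],[1,-1,0.5,0,0,0,0]]' >/dev/null
python3 -m handwheel '[[1,-1,0.5,0,0,0,0],[1,-1,0.5,0,0,0,0],[1,-1,0.5,0,0,0,0],[1,-1,0.5,0,0,0,0],[1,-1,0.5,0,0,0,0]]'
python3 - <<'E'
from plant import *
from m import *
T,S=snapshot("top"),snapshot("side")
B=((95,70,25),(125,255,255))
sb=blobs(S["color"],*B,100)
for a in blobs(T["color"],*B,60):
    for b in sb:
        X,g=two(ray(T,*cen(a)),ray(S,*cen(b)))
        if g<.008: print(np.round(cen(a)),X.round(4),round(g,4))
im=np.hstack([T["color"][100:250,100:450],S["color"][60:210,60:410]])
cv2.imwrite("pics/end.png",im[:,:,::-1])
E
```

```text
clock: 35.08
tool_pos: [0.62, 0.0998, 0.2433]
orientation: [179.9, -0.0, -81.5]
force: [0.6, -0.2, 0.8]
opening: 0.0874
gripper_force: 0.0
clock: 36.95
tool_pos: [0.4592, 0.3294, 0.3695]
orientation: [-180.0, 0.0, -81.5]
force: [0.7, 0.1, 0.0]
opening: 0.0875
gripper_force: 0.0
[208. 167.] [0.6212 0.1021 0.0469] 0.0039
[275. 157.] [ 0.6525 -0.0929  0.0679] 0.0048
```

View pics/end.png

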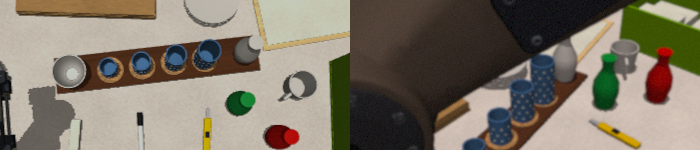

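All four stand upright on their pads, falling in height from the vase to the bowl. The measured centres are within about 3 mm, and the arm is clear.

```bash
python3 -m handwheel '[[1,0,0,0,0,0,0],[1,0,0,0,0,0,0]]' >/dev/null
python3 - <<'E'
from plant import *
from m import *
T=snapshot("top")
for a in blobs(T["color"],(95,70,25),(125,255,255),60):
    u,v=cen(a)
    for n,h in(("e",.0275),("s",.0375),("m",.0475),("l",.06)): 
        print(n,plane(T,u,v,.014+h)[:2].round(4),end=' ')
    print()
print(close_job())
E
```

```text
e [0.6238 0.104 ] s [0.6219 0.1029] m [0.62   0.1017] l [0.6176 0.1003] 
e [0.6418 0.007 ] s [0.6397 0.0067] m [0.6376 0.0065] l [0.635  0.0061] 
e [ 0.6604 -0.0934] s [ 0.6582 -0.0927] m [ 0.6559 -0.0921] l [ 0.6531 -0.0912] 
e [ 0.6735 -0.1876] s [ 0.6711 -0.186 ] m [ 0.6687 -0.1845] l [ 0.6658 -0.1826] 
the job is handed in; nothing more can be done
None
```

The job is handed in: all four navy tumblers stand upright on their pads, tallest by the white vase down to shortest by the bowl, each within about 6 mm of centre in the last top view, and everything is released at about 37 s; no verdict was returned.

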